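Index the gauging arm over the ring and lock it

TASK

Swing the yellow gauging arm from its middle position over to the nest that holds the grey metal ring, not the one with the orange cover, and lock it there. To free the arm, lift the black tee-handled plunger, give it about a quarter turn counter-clockwise so that it stays up by itself when let go, and leave it so while you swing the arm; then turn the plunger back so that it drops fully home in the arm's new notch. Leave the ring lying in its nest.

Things in the scene. Friction and masses are not known exactly. Their poses are not given: they have to be found in the camera images.
- plunger_grip (a point): Centre of the black tee handle on the upright plunger in the blue bracket: bar 56 mm long (its x), 14 wide (its y), 18 high; z up. Locked: 119 mm above the work surface, bar pointing from plunger to the arm's pivot. Top of the slotted collar is 33 mm below this point when locked; nothing else within 50 mm sideways at its height.
- plunger_lift (a joint): Lift of the plunger, m: 0 locked in a notch of the arm's wheel, 0.018 upper stop; sprung down with 4 to 6 N. It can turn only when lifted 0.013 or more; turned and let go it rests on the collar at about 0.0125, clear of the wheel. Turned back off a notch, it rests on the wheel's teeth at about 0.009; its round end finds a notch if the arm's handle is up to about 9 mm off.
- plunger_turn (a joint): Turn of the plunger and its tee handle, rad, counter-clockwise seen from above: 0 in line with the collar's slot (stop), 1.5 the other stop. Beyond about 0.4 it stays up when let go; from 0.2 downward it drops (if still gripped, lower it by hand or let go).
- swing_grip (a point): Middle of the upright round red handle (24 mm across, 42 high), 91 mm above the work surface, at the end of the yellow arm, straight above the probe head (34 mm across). x points outward along the arm; the upright pivot lies 120 mm back. Starts in the middle notch; the other notches, 0.785 rad to either side, put it over the nests' centres. Stops at 0.8 rad; turns freely (0.03 N m) when unlocked.
- ring_center (a point): Centre (half-way up) of the grey metal flange ring, 67 x 67 x 12 mm, loose in one of the fixture's two nests, left or right of the middle; the other nest holds a flat orange cover. Its top is 24 mm above the work surface; the probe passes 12 mm over it. Similar rings lie outside the fixture.
Things that resemble listed ones, but are neither listed nor needed, are in the scene too. What is shaped like the part that bears ring_center but turquoise is not meant.

How it is judged (in metres and radians):
On the way, in this order (a step that is already met when the one before it is completed fails the run):
1. the plunger is lifted and turned and stays up by itself, let go, with the arm still at its middle position (value of joint plunger_lift above 0.0095 m and value of joint plunger_turn above 0.4 rad and contact force between the fingers and plunger_turn below 0.1 N and distance of swing_grip from where it was at the start of the episode below 0.02 m), for 0.2 s.
2. the arm's handle is brought within 15 mm of over the ring's centre while the plunger is still held up (horizontal distance between swing_grip and ring_center below 0.015 m and value of joint plunger_lift above 0.0095 m and value of joint plunger_turn above 0.3 rad), for 0.1 s.
At the end, for the whole second after the job is handed in: The arm's handle stands over the ring's centre within 12 mm, the plunger is turned back (within 0.4 rad) and down within 3 mm of fully home, and the ring lies in its nest within 12 mm of where it was (horizontal distance between swing_grip and ring_center below 0.012 m and value of joint plunger_lift below 0.003 m and value of joint plunger_turn below 0.4 rad and distance of ring_center from where it was at the start of the episode below 0.012 m); the robot touches nothing.
It fails at once if the ring is knocked or lifted out of its nest (moved more than 20 mm) (distance of ring_center from where it was at the start of the episode above 0.02 m).
It also fails if it takes over 61 s, if anything falls off the work surface, if the arm or the gripper's body presses on something with over 40 N, if the wrist force passes 120 N, or if a joint passes its speed limit or range.

ROBOT

A 6-joint arm with a two-finger parallel gripper is mounted at the origin on a cart in front of the work surface, level with it; the furniture and walls round the work are solid. World frame = base frame: x ahead of the robot, y to its left, z up, the work surface at z = 0. Lengths are in mm, angles in rad, forces in N, time in s.
With the tool pointing down it reaches from about 350 to 775 mm from the base axis. Payload 7.3 kg.
Tool frame: the origin (TCP) lies at the very end of the fingers, on their centre line; the grasp point (between the pads) lies 19 mm behind it; z points along the fingers, y is the line along which they close (so a half turn about z gives the same grasp; the last joint's range is limited). The gripper opens to 92 mm and grips with 3 to 60 N. Pads are 19 mm wide; open, the fingers measure 130 mm over their backs; the gripper's body (75 mm by 190 mm) begins 47 mm behind the grasp point.
Start: joints at [1.117, 0.342, 1.524, -0, 1.275, -0.146], TCP at [159.041, 500.351, 226.741] pointing down, gripper open.
Joint ranges: [-2.53, 2.53], [-0.77, 2.02], [0.04, 2.7], [-1, 4.14], [0.28, 2.66], [-3.11, 3.11]. Speed limits (rad/s): [2.57, 2.57, 3.14, 3.14, 3.14, 3.14].

INTERFACE

Orientations are given as [roll, pitch, yaw] about the fixed x, y, z axes, in that order (R = Rz(yaw) Ry(pitch) Rx(roll)).
In Python, from plant import * gives the robot as it stands.
- The arm moves only by the tool arm_command, never from a script. Its arguments are lists of equal length, an entry for each row: "gripper": the finger opening in mm, from 0 to 91.8; "dp": the shift along the tool's x, y, z in units of 25 mm (1.0 is 25 mm), a list of three; "twist": the turn about the tool's z in units of 5 degrees (1.0 is 5 degrees). A call has exactly 5 rows; each row shifts and turns the commanded pose from where the row before left it, along the tool's axes as they then stand; what a row does not reach is not made up. A row lasts 1/8 s, in which the tool goes at most 62.5 mm and 10.7 degrees, less where a joint would pass 70% of its speed; a pose out of reach is approached as far as the arm can. A call is refused whole if a number of a shift passes 1 or a number of a turn 1, either way. A call with a gripper value outside its range is refused whole. The fingers move at their own pace and stop on an object; the grip force is fixed at half the most. Time passes only in rows, so rows that do not move let the fingers close, or fill a call up. It gives the time, the measured TCP pose, the force, the opening and the grip force at its end, in the units of the state.
- get_obs(): the state, without advancing time (a new reading comes with each control period).
- capture(name): name is "scene" or "top" or "wrist"; returns the picture (384x512x3 uint8, red, green, blue); there is no depth.
- get_calibration(name): a dict with "mtx" (3x3 intrinsics, pixels), "position" and "attitude" of the camera in the world; the wrist camera has in their place "mount" (4x4, takes a point from camera to tool coordinates, whose origin is the TCP and whose axes are the flange's). Camera axes: x right, y down, z forward; pixel columns grow to the right and rows downward; lengths in mm; the calibration is good to about 2 mm. A picture is of the moment at which its call begins: read the wrist's pose just before it. get_calibration takes no time and is no camera call.
- close_job(): hands the job in; it is judged then, once.
The state is a dict: "time": time; "joint_positions": joint angles; "dq": joint speeds; "tau": joint torques, N m; "tool_pos": TCP position; "tcp_rot": TCP orientation; "contact_force": force on the tool from outside, world axes, zero at the start; "moment": the same for the moment, N m; "grip_width": finger opening in mm; "finger_force": force on a finger pad.
Only numpy, scipy, OpenCV 4.12 (cv2) and the standard library are available. Lean on these libraries where they do the work, as an engineer would, in place of code of your own. Each camera call takes 0.05 s, during which the arm holds its last target. There are 200 camera calls.

## Working session

There is one attempt and no reset: what is moved stays moved. The work goes in short steps, Python scripts to look and compute and a tool call to move; the robot and the scene stay as the last step left them, time stands still between calls to the robot, and variables do not carry over. Pictures are saved under pics/ and viewed, at most 10 in all, crops included, and the job is handed in when it is done.

Besides the shell and the picture viewer there is one more tool, called after "Call:" by a JSON object that holds its "op" and its "data". arm_command: Moves the arm, as the interface text tells. Its arguments: {"type":"object","properties":{"gripper":{"type":"array"},"dp":{"type":"array"},"twist":{"type":"array"}},"required":["gripper","dp","twist"]}

```bash
mkdir -p pics
python3 - <<'E'
from plant import *
import cv2,numpy as np
for n in("scene","top"):
    im=capture(n); cv2.imwrite(f"pics/{n}0.png",im[:,:,::-1])
    print(n,get_calibration(n))
a=[cv2.imread(f"pics/{n}0.png") for n in("scene","top")]
o=get_obs();print(o["time"],o["tool_pos"],o["tcp_rot"],get_calibration("wrist"))
E
ls
```

```text
scene {'mtx': array([[370.39489412,   0.        , 256.66819976],
       [  0.        , 370.39489412, 186.84543141],
       [  0.        ,   0.        ,   1.        ]]), 'position': array([ 206.56578889, -561.29778179,  523.72253883]), 'attitude': array([-2.09351248, -0.00974552, -0.49990351])}
top {'mtx': array([[492.27462738,   0.        , 260.26699943],
       [  0.        , 492.27462738, 187.58977031],
       [  0.        ,   0.        ,   1.        ]]), 'position': array([ 462.30878547,  100.05363827, 1072.50176905]), 'attitude': array([-3.03332793, -0.01584006, -1.57471579])}
0.1 [158.87944222 499.97220897 226.1003199 ] [-3.14017301e+00 -1.84108664e-04  2.83376627e+00] {'mtx': array([[331.14104879,   0.        , 254.75437861],
       [  0.        , 331.14104879, 194.89706548],
       [  0.        ,   0.        ,   1.        ]]), 'mount': array([[-9.10031288e-04, -9.68104837e-01, -2.50543802e-01,
         6.60515669e+01],
       [ 9.99999417e-01, -1.02657249e-03,  3.34468588e-04,
         7.05705587e-01],
       [-5.81002031e-04, -2.50543351e-01,  9.68105207e-01,
        -1.56268893e+02],
       [ 0.00000000e+00,  0.00000000e+00,  0.00000000e+00,
         1.00000000e+00]])}
pics
```

View pics/scene0.png

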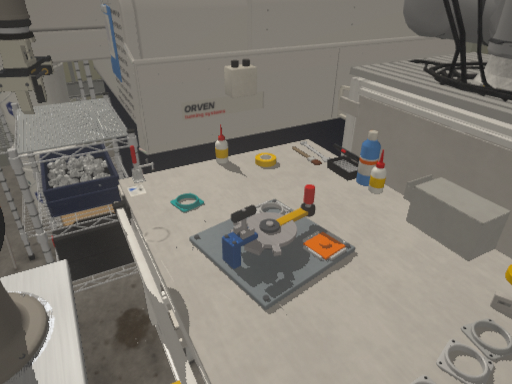

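View pics/top0.png

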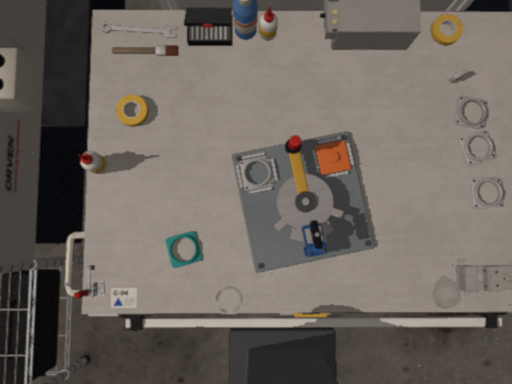

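The scene view shows the fixture with its blue bracket and tee at (243,214), the red handle at (309,195) and the orange cover at (324,246). The top view shows the tee at (317,234), the pivot at (306,201), the red handle at (294,143) and the orange nest at (333,157).

What could be taken for the ring in the top view:
- Grey ring in the fixture nest (258,172): this is the one I choose.
- Turquoise ring (184,250): ruled out by its colour.
- Loose grey rings (472,112), (479,147), (488,192): outside the fixture.
- Yellow rolls (132,110), (447,28): not rings.
- Red bottle caps could be mistaken for the handle, but they are off the fixture.

Next I check the choice in one close crop.

```bash
cat > h.py <<'E'
import cv2,numpy as np
from scipy.spatial.transform import Rotation as R
from plant import *
def cam(n,o=None):
    c=get_calibration(n)
    if n!="wrist": return c["mtx"],R.from_euler("xyz",c["attitude"]).as_matrix(),np.array(c["position"])
    T=R.from_euler("xyz",o["tcp_rot"]).as_matrix();m=c["mount"]
    return c["mtx"],T@m[:3,:3],T@m[:3,3]+o["tool_pos"]
def ray(c,uv,z):
    K,A,p=c;d=A@np.linalg.inv(K)@[uv[0],uv[1],1];return p+d*(z-p[2])/d[2]
def proj(c,P):
    K,A,p=c;q=K@A.T@(np.array(P)-p);return q[:2]/q[2]
def blobs(im,lo,hi,amin=30):
    m=cv2.inRange(cv2.cvtColor(im,cv2.COLOR_BGR2HSV),lo,hi)
    n,_,s,ce=cv2.connectedComponentsWithStats(m)
    return [(ce[i].round(1),s[i].tolist()) for i in range(1,n) if s[i][4]>amin]
E
python3 - <<'E'
from h import *
im=cv2.imread("pics/top0.png")
c=cam("top")
x=im[120:280,225:385]; cv2.imwrite("pics/crop0.png",cv2.resize(x,(640,640)[:2],interpolation=cv2.INTER_CUBIC)[:600])
for nm,uv,z in(("ring",(258,172),24),("tee",(317,234),128),("hub",(306,201),60),("red",(294,143),112)): print(nm,ray(c,uv,z).round(1))
print(blobs(x,(0,0,0),(180,255,45),20)); print(blobs(x,(0,150,60),(6,255,255),20))
E
```

```text
ring [609.9  87.7  24. ]
tee [475.3 -23.6 128. ]
hub [544.2 -10.8  60. ]
red [655.5  17.1 112. ]
[(array([67.7, 29. ]), [60, 24, 17, 9, 61]), (array([ 90.7, 114.2]), [86, 101, 11, 27, 160])]
[(array([68.9, 22.4]), [63, 16, 13, 14, 135])]
```

View pics/crop0.png

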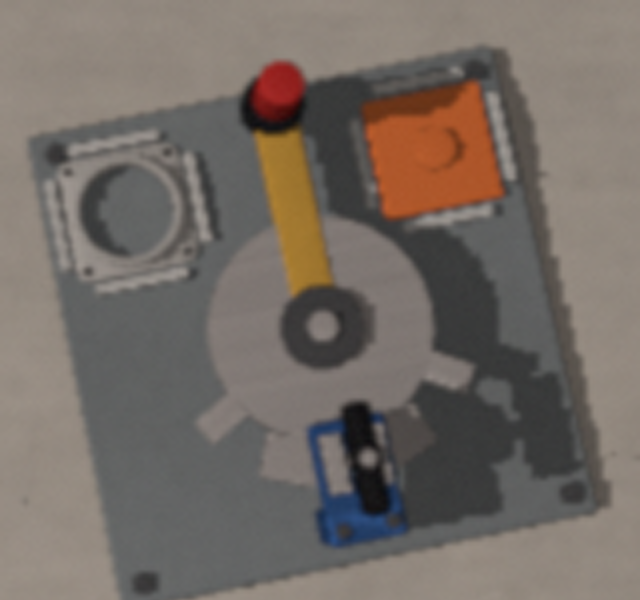

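The crop confirms the choice: the grey flange ring sits in the left nest at crop (132,208), the orange cover is in the right nest, and the tee is at crop (366,458). The ring lies about 119 mm from the pivot, which agrees with 120 mm. Next I work out the approach rows, with the final yaw along the bar.

```bash
cat >> h.py <<'E'
def rows(p0,yaw,p1,yaw1,n):
    "tool pointing down: n rows from p0,yaw to p1,yaw1; twist about tool z lowers yaw"
    w=(np.array(p1)-p0)/n; t=(yaw-yaw1)/n
    out=[]
    for k in range(n):
        c,s=np.cos(yaw),np.sin(yaw); out.append(([round((w[0]*c+w[1]*s)/25,2),round((w[0]*s-w[1]*c)/25,2),round(-w[2]/25,2)],round(np.degrees(t)/5,2))); yaw-=t
    for i in range(0,n,5): print([r[0] for r in out[i:i+5]],[r[1] for r in out[i:i+5]])
E
python3 - <<'E'
from h import *
o=get_obs()
c=cam("top")
a,b=[ray(c,(225+u/4,120+v/4),128) for u,v in((353,403),(379,512))];print(a,b,(a+b)/2,np.arctan2(*(a-b)[1::-1]))
rows(o["tool_pos"],o["tcp_rot"][2],[475,-24,200],0.2,30)
E
```

```text
[500.67325999 -16.76969918 128.        ] [448.7047658  -28.38844263 128.        ] [474.68901289 -22.5790709  128.        ] 0.21995562945165528
[[np.float64(-0.61), np.float64(-0.54), np.float64(0.03)], [np.float64(-0.66), np.float64(-0.48), np.float64(0.03)], [np.float64(-0.7), np.float64(-0.42), np.float64(0.03)], [np.float64(-0.73), np.float64(-0.36), np.float64(0.03)], [np.float64(-0.76), np.float64(-0.29), np.float64(0.03)]] [np.float64(1.01), np.float64(1.01), np.float64(1.01), np.float64(1.01), np.float64(1.01)]
[[np.float64(-0.78), np.float64(-0.23), np.float64(0.03)], [np.float64(-0.8), np.float64(-0.16), np.float64(0.03)], [np.float64(-0.81), np.float64(-0.09), np.float64(0.03)], [np.float64(-0.82), np.float64(-0.01), np.float64(0.03)], [np.float64(-0.81), np.float64(0.06), np.float64(0.03)]] [np.float64(1.01), np.float64(1.01), np.float64(1.01), np.float64(1.01), np.float64(1.01)]
[[np.float64(-0.81), np.float64(0.13), np.float64(0.03)], [np.float64(-0.79), np.float64(0.2), np.float64(0.03)], [np.float64(-0.77), np.float64(0.27), np.float64(0.03)], [np.float64(-0.74), np.fl
[... 603 characters left out ...]
4(0.03)], [np.float64(-0.35), np.float64(0.74), np.float64(0.03)], [np.float64(-0.29), np.float64(0.76), np.float64(0.03)], [np.float64(-0.22), np.float64(0.79), np.float64(0.03)], [np.float64(-0.15), np.float64(0.8), np.float64(0.03)]] [np.float64(1.01), np.float64(1.01), np.float64(1.01), np.float64(1.01), np.float64(1.01)]
[[np.float64(-0.08), np.float64(0.81), np.float64(0.03)], [np.float64(-0.01), np.float64(0.82), np.float64(0.03)], [np.float64(0.06), np.float64(0.81), np.float64(0.03)], [np.float64(0.14), np.float64(0.8), np.float64(0.03)], [np.float64(0.21), np.float64(0.79), np.float64(0.03)]] [np.float64(1.01), np.float64(1.01), np.float64(1.01), np.float64(1.01), np.float64(1.01)]
```

Call:
{"op": "arm_command", "data": {"gripper": [50,50,50,50,50], "dp": [[-0.61,-0.54,0],[-0.66,-0.48,0],[-0.7,-0.42,0],[-0.73,-0.36,0],[-0.76,-0.29,0]], "twist": [1,1,1,1,1]}}

```text
time: 0.72
tool_pos: [212.0, 412.5, 226.4]
tcp_rot: [-3.141, 0.0, 2.395]
contact_force: [-0.5, 0.4, 0.4]
grip_width: 51.1
finger_force: 0.0
```

Tracking is as planned.

Call:
{"op": "arm_command", "data": {"gripper": [50,50,50,50,50], "dp": [[-0.78,-0.23,0],[-0.8,-0.16,0],[-0.81,-0.09,0],[-0.82,-0.01,0],[-0.81,0.06,0]], "twist": [1,1,1,1,1]}}

```text
time: 1.35
tool_pos: [264.9, 325.4, 226.5]
tcp_rot: [-3.141, 0.0, 1.958]
contact_force: [0.2, -0.1, -0.2]
grip_width: 50.0
finger_force: 0.0
```

Call:
{"op": "arm_command", "data": {"gripper": [50,50,50,50,50], "dp": [[-0.81,0.13,0],[-0.79,0.2,0],[-0.77,0.27,0],[-0.74,0.33,0],[-0.71,0.4,0]], "twist": [1,1,1,1,1]}}

```text
time: 1.98
tool_pos: [318.2, 238.6, 226.5]
tcp_rot: [-3.141, 0.0, 1.522]
contact_force: [-0.2, -0.4, -0.6]
grip_width: 50.0
finger_force: 0.0
```

Call:
{"op": "arm_command", "data": {"gripper": [50,50,50,50,50], "dp": [[-0.67,0.46,0],[-0.63,0.52,0],[-0.58,0.57,0],[-0.53,0.62,0],[-0.48,0.66,0]], "twist": [1,1,1,1,1]}}

```text
time: 2.6
tool_pos: [371.8, 152.1, 226.5]
tcp_rot: [-3.141, 0.0, 1.086]
contact_force: [-0.3, 0.5, 0.3]
grip_width: 50.2
finger_force: 0.0
```

Call:
{"op": "arm_command", "data": {"gripper": [50,50,50,50,50], "dp": [[-0.42,0.7,0],[-0.35,0.74,0],[-0.29,0.76,0],[-0.22,0.79,0],[-0.15,0.8,0]], "twist": [1,1,1,1,1]}}

```text
time: 3.22
tool_pos: [425.4, 65.3, 226.5]
tcp_rot: [-3.141, 0.0, 0.649]
contact_force: [-0.5, 0.2, 0.6]
grip_width: 50.0
finger_force: 0.0
```

Call:
{"op": "arm_command", "data": {"gripper": [50,50,50,50,50], "dp": [[-0.08,0.81,0],[-0.01,0.82,0],[0.06,0.81,0],[0.14,0.8,0],[0.21,0.79,0]], "twist": [1,1,1,1,1]}}

```text
time: 3.85
tool_pos: [479.3, -21.2, 226.3]
tcp_rot: [-3.141, 0.001, 0.213]
contact_force: [-0.4, -0.0, -1.0]
grip_width: 50.3
finger_force: 0.0
```

Run:
```python
from h import *
o=get_obs();im=capture("wrist");cv2.imwrite("pics/w1.png",im[:,:,::-1])
c=cam("wrist",o);print(o["tool_pos"],o["joint_positions"])
for P in((475,-23,128),(500.7,-16.8,128),(448.7,-28.4,128)):print(proj(c,P))
print(blobs(im[:,:,::-1].copy(),(0,0,0),(180,255,45),150))
```

```text
[479.25285317 -21.16432214 226.3408873 ] [-2.04139019e-01  2.60033623e-01  1.64268999e+00  1.03901693e-04
  1.23976722e+00  1.15372704e+00]
[256.30675166 203.33234325]
[255.50778382 170.73099874]
[255.95784253 234.81553267]
[(array([261.7, 177. ]), [253, 163, 13, 36, 202]), (array([253.9, 324.2]), [0, 225, 512, 159, 22691]), (array([419.9, 237.3]), [355, 225, 140, 25, 2692]), (array([199.9, 242.9]), [191, 228, 15, 26, 236]), (array([310. , 243.1]), [305, 228, 15, 26, 232]), (array([ 21.4, 269.4]), [11, 256, 23, 28, 166]), (array([360.9, 296.5]), [346, 263, 32, 50, 551]), (array([482. , 278.4]), [468, 267, 28, 22, 170]), (array([189.6, 296.4]), [184, 285, 15, 28, 273]), (array([320.4, 296.3]), [312, 285, 15, 28, 271])]
```

View pics/w1.png

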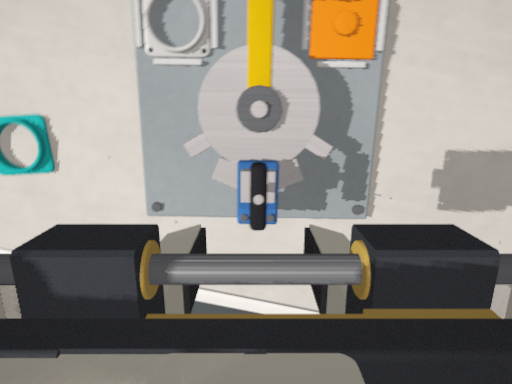

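The wrist view shows the tee bar upright at (259,163–230), aligned with the tool x axis, with the pivot at (259,108), the ring at (176,22) and the orange cover at (345,22). I refine the positions from these.

Run:
```python
from h import *
o=get_obs();c=cam("wrist",o);t=cam("top")
for n,uv,z in(("bar",(259,196.7),128),("bar0",(259.5,163),128),("bar1",(258.5,230),128),("ring",(176,22),24)):print(n,ray(c,uv,z).round(1))
# triangulate hub, screw
for n,a,b in(("hub",(259.5,108.5),(225+323/4,120+325/4)),("screw",(258.5,199),(225+368/4,120+457/4)),("ring",(176,22),(258.2,172))):
    P=[np.vstack([c[0]@c[1].T,]) for c in()]
    M=[k@np.hstack([A.T,(-A.T@p)[:,None]]) for k,A,p in(c,t)]
    X=cv2.triangulatePoints(M[0],M[1],np.array(a,float),np.array(b,float));print(n,(X[:3]/X[3]).ravel().round(1))
```

```text
bar [482.2 -25.9 128. ]
bar0 [508.7 -20.7 128. ]
bar1 [454.7 -31.4 128. ]
ring [612.9  84.3  24. ]
hub [548.  -14.7  14.8]
screw [475.1 -26.6 107.3]
ring [612.3  87.   15.5]
```

Call:
{"op": "arm_command", "data": {"gripper": [50,50,50,50,50], "dp": [[0,0.1,0.7],[0,0,0.7],[0,0,0.7],[0,0,0.7],[0,0,0]], "twist": [0,0,0,0,0]}}

```text
time: 4.53
tool_pos: [478.6, -22.6, 155.6]
tcp_rot: [-3.14, 0.003, 0.217]
contact_force: [-0.2, -0.0, 0.3]
grip_width: 49.9
finger_force: 0.0
```

Run:
```python
from h import *
o=get_obs();im=capture("wrist");cv2.imwrite("pics/w2.png",im[:,:,::-1])
c=cam("wrist",o);print(o["tool_pos"])
for P in((482,-26,128),(475,-23,128)):print(proj(c,P))
```

```text
[478.58813988 -22.61322622 155.5623454 ]
[262.11418724 224.81152582]
[254.57214602 234.69109069]
```

View pics/w2.png

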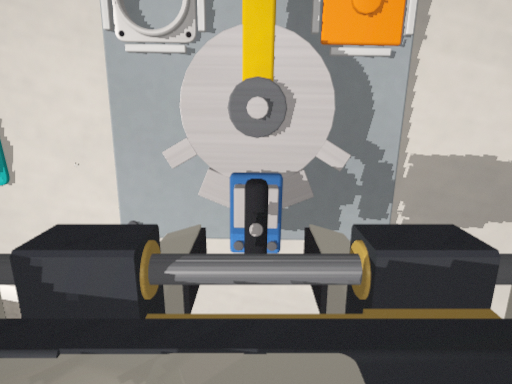

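The bar is centred between the fingers: column 256, screw at (256,229), which puts the tee at about (478.5,-23.5). I descend to TCP z≈102 and grip.

Call:
{"op": "arm_command", "data": {"gripper": [50,50,50,50,50], "dp": [[0,0.04,0.6],[0,0,0.6],[0,0,0.6],[0,0,0.32],[0,0,0]], "twist": [0,0,0,0,0]}}

```text
time: 5.2
tool_pos: [480.0, -24.0, 103.9]
tcp_rot: [-3.141, 0.0, 0.216]
contact_force: [-0.2, 0.2, 0.9]
grip_width: 49.8
finger_force: 0.0
```

Call:
{"op": "arm_command", "data": {"gripper": [8,8,8,8,8], "dp": [[0,0,0],[0,0,0],[0,0,0],[0,0,0],[0,0,0]], "twist": [0,0,0,0,0]}}

```text
time: 5.82
tool_pos: [479.8, -23.2, 103.9]
tcp_rot: [-3.14, -0.0, 0.216]
contact_force: [-0.6, 5.2, 2.3]
grip_width: 13.9
finger_force: 30.0
```

Call:
{"op": "arm_command", "data": {"gripper": [8,8,8,8,8], "dp": [[0,-0.03,-0.3],[0,0,-0.34],[0,0,0],[0,0,0],[0,0,0]], "twist": [0,0,0,0,0]}}

```text
time: 6.45
tool_pos: [479.6, -23.2, 119.5]
tcp_rot: [-3.141, 0.0, 0.216]
contact_force: [1.6, 3.6, -6.6]
grip_width: 13.7
finger_force: 30.0
```

Call:
{"op": "arm_command", "data": {"gripper": [8,8,8,8,8], "dp": [[0,0,0],[0,0,0],[0,0,0],[0,0,0],[0,0,0]], "twist": [-1,-1,-1,-1,-1]}}

```text
time: 7.08
tool_pos: [479.2, -22.3, 119.3]
tcp_rot: [-3.139, 0.0, 0.655]
contact_force: [-0.2, 8.3, -6.4]
grip_width: 13.7
finger_force: 30.0
```

Call:
{"op": "arm_command", "data": {"gripper": [8,8,8,8,8], "dp": [[0,0,0],[0,0,0],[0,0,0],[0,0,0],[0,0,0]], "twist": [-1,-1,-1,-1,-1]}}

```text
time: 7.7
tool_pos: [478.3, -21.7, 119.0]
tcp_rot: [-3.137, -0.001, 1.091]
contact_force: [-2.4, 10.3, -6.4]
grip_width: 13.3
finger_force: 30.0
```

Call:
{"op": "arm_command", "data": {"gripper": [8,8,8,8,8], "dp": [[0,0,0],[0,0,0],[0,0,0],[0,0,0],[0,0,0]], "twist": [-1,-1,-1,-0.5,0]}}

```text
time: 8.32
tool_pos: [477.6, -21.4, 118.7]
tcp_rot: [-3.136, -0.003, 1.394]
contact_force: [-2.5, 10.5, -6.0]
grip_width: 13.9
finger_force: 30.0
```

Call:
{"op": "arm_command", "data": {"gripper": [13,50,50,50,50], "dp": [[0,0,0.1],[0,0,0],[0,0,0],[0,0,0],[0,0,0]], "twist": [0,0,0,0,0]}}

```text
time: 8.95
tool_pos: [480.1, -23.6, 117.5]
tcp_rot: [3.141, 0.0, 1.394]
contact_force: [0.1, 0.7, 0.9]
grip_width: 48.0
finger_force: 0.0
```

Call:
{"op": "arm_command", "data": {"gripper": [50,50,50,50,50], "dp": [[0,0,0],[0,0,0],[0,0,-0.8],[0,0,-0.8],[0,0,-0.8]], "twist": [0,0,0,0,0]}}

```text
time: 9.57
tool_pos: [479.7, -23.3, 177.8]
tcp_rot: [-3.141, -0.0, 1.394]
contact_force: [0.1, 0.7, -0.6]
grip_width: 50.3
finger_force: 0.0
```

Run:
```python
from h import *
o=get_obs();im=capture("wrist")[:,:,::-1];s=capture("scene")[:,:,::-1]
v=np.hstack([im[:, 100:420],cv2.resize(s[160:300,180:360],None,fx=2.6,fy=2.6)[:,:]][0:1]+[cv2.resize(s[160:310,180:360],(460,384))]);cv2.imwrite("pics/w3.png",v)
print(v.shape,o["tool_pos"],o["joint_positions"])
```

```text
(384, 780, 3) [479.71320989 -23.29290863 177.78595779] [-2.08290913e-01  3.09270875e-01  1.71848502e+00  3.33206970e-05
  1.11397323e+00 -3.14531750e-02]
```

View pics/w3.png

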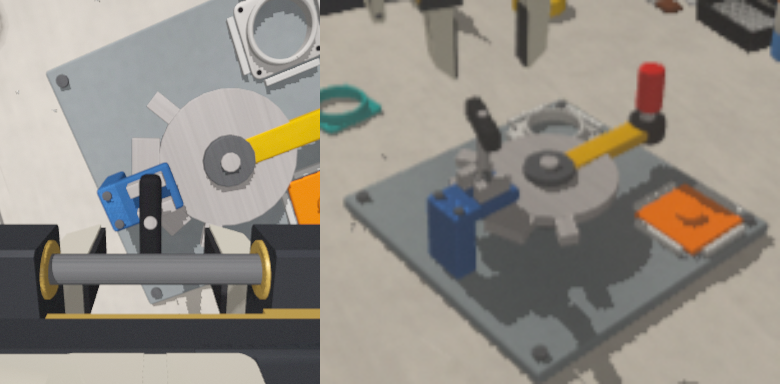

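The plunger is up and turned: the tee is crossed at (150,222) in the wrist half and raised clear at (482,125) in the scene half. The arm is still in the middle. Next I go above the red handle with the tool x axis radial.

```bash
python3 - <<'E' | sed 's/np.float64(\([^)]*\))/\1/g'
from h import *
o=get_obs();rows(o["tool_pos"],o["tcp_rot"][2],[657,13,178],0.2,15)
E
```

```text
[[0.18, 0.44, 0.0], [0.21, 0.43, 0.0], [0.25, 0.41, 0.0], [0.28, 0.39, 0.0], [0.31, 0.37, 0.0]] [0.91, 0.91, 0.91, 0.91, 0.91]
[[0.34, 0.34, 0.0], [0.36, 0.31, 0.0], [0.39, 0.28, 0.0], [0.41, 0.25, 0.0], [0.43, 0.22, 0.0]] [0.91, 0.91, 0.91, 0.91, 0.91]
[[0.44, 0.18, 0.0], [0.46, 0.15, 0.0], [0.47, 0.11, 0.0], [0.47, 0.07, 0.0], [0.48, 0.04, 0.0]] [0.91, 0.91, 0.91, 0.91, 0.91]
```

Call:
{"op": "arm_command", "data": {"gripper": [50,50,50,50,50], "dp": [[0.18,0.44,0],[0.21,0.43,0],[0.25,0.41,0],[0.28,0.39,0],[0.31,0.37,0]], "twist": [0.9,0.9,0.9,0.9,0.9]}}

```text
time: 10.3
tool_pos: [538.4, -10.8, 176.0]
tcp_rot: [-3.14, 0.001, 0.999]
contact_force: [1.0, 0.1, 0.3]
grip_width: 50.1
finger_force: 0.0
```

Call:
{"op": "arm_command", "data": {"gripper": [50,50,50,50,50], "dp": [[0.34,0.34,0],[0.36,0.31,0],[0.39,0.28,0],[0.41,0.25,0],[0.43,0.22,0]], "twist": [0.9,0.9,0.9,0.9,0.9]}}

```text
time: 10.92
tool_pos: [597.0, 2.1, 175.9]
tcp_rot: [-3.14, 0.001, 0.606]
contact_force: [-0.1, 0.2, 0.1]
grip_width: 49.6
finger_force: 0.0
```

Call:
{"op": "arm_command", "data": {"gripper": [50,50,50,50,50], "dp": [[0.44,0.18,0],[0.46,0.15,0],[0.47,0.11,0],[0.47,0.07,0],[0.48,0.04,0]], "twist": [0.9,0.9,0.9,0.9,0.9]}}

```text
time: 11.55
tool_pos: [655.5, 15.1, 175.7]
tcp_rot: [-3.141, 0.002, 0.213]
contact_force: [-0.5, -0.5, 0.0]
grip_width: 49.9
finger_force: 0.0
```

Run:
```python
from h import *
o=get_obs();im=capture("wrist")[:,:,::-1].copy();cv2.imwrite("pics/w4.png",im)
c=cam("wrist",o);print(o["tool_pos"],o["tcp_rot"])
for b in blobs(im,(0,150,60),(6,255,255),60):print(b,ray(c,b[0],112))
for P in((660,13,112),(657,10,112)):print(proj(c,P))
```

```text
[655.52612115  15.07066781 175.69599552] [-3.14101254e+00  1.65417330e-03  2.13214188e-01]
(array([257.5, 191.5]), [242, 171, 33, 41, 1075]) [669.32230602  16.43709061 112.        ]
[259.48775333 205.29811222]
[262.78192638 210.22567147]
```

View pics/w4.png

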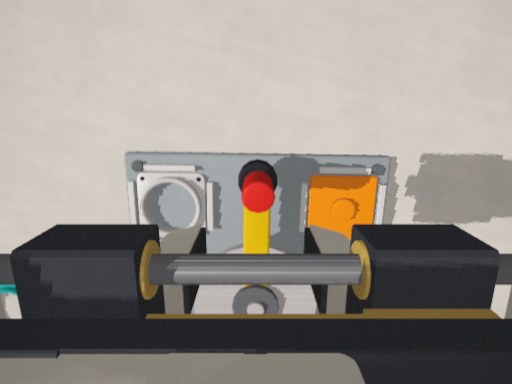

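The wrist view shows the red handle's top at (258,195), in line with the tool x axis. The ring is at (171,205) and the orange cover at (343,208). The handle is at about (662,15), since the top and wrist estimates differ only radially, and radial error is harmless. I go down and cage it.

Call:
{"op": "arm_command", "data": {"gripper": [50,50,50,50,50], "dp": [[0.25,0.06,0.75],[0,0,0.75],[0,0,0.75],[0,0,0.75],[0,0,0.75]], "twist": [0,0,0,0,0]}}

```text
time: 12.22
tool_pos: [660.9, 14.7, 80.9]
tcp_rot: [-3.141, 0.002, 0.217]
contact_force: [-0.8, -0.2, 0.1]
grip_width: 50.1
finger_force: 0.0
```

Call:
{"op": "arm_command", "data": {"gripper": [28,28,28,28,28], "dp": [[0,0,0],[0,0,0],[0,0,0],[0,0,0],[0,0,0]], "twist": [0,0,0,0,0]}}

```text
time: 12.85
tool_pos: [662.1, 14.8, 83.9]
tcp_rot: [3.141, -0.001, 0.216]
contact_force: [0.4, 0.4, -0.5]
grip_width: 28.1
finger_force: 0.0
```

```bash
python3 - <<'E' | sed 's/np.float64(\([^)]*\))/\1/g'
from h import *
o=get_obs();print(o["tool_pos"],o["tcp_rot"],o["finger_force"])
y=o["tcp_rot"][2]
# arc: per row turn 5deg about pivot 120 back
a=np.radians(5);print("chord in tool axes/25:",120*(np.cos(a)-1)/25,-120*np.sin(a)/25)
E
```

```text
[662.13515705  14.80328839  83.88403286] [ 3.14145320e+00 -7.25661933e-04  2.15872342e-01] 0.0
chord in tool axes/25: -0.01826544915962138 -0.4183475651887592
```

Call:
{"op": "arm_command", "data": {"gripper": [28,28,28,28,28], "dp": [[-0.02,-0.42,0],[-0.02,-0.42,0],[-0.02,-0.42,0],[-0.02,-0.42,0],[-0.02,-0.42,0]], "twist": [-1,-1,-1,-1,-1]}}

```text
time: 13.48
tool_pos: [640.0, 62.3, 83.7]
tcp_rot: [3.141, -0.001, 0.655]
contact_force: [0.3, -0.5, -0.9]
grip_width: 27.9
finger_force: 0.2
```

Call:
{"op": "arm_command", "data": {"gripper": [28,28,28,28,28], "dp": [[-0.02,-0.42,0],[-0.02,-0.42,0],[-0.02,-0.42,0],[-0.02,-0.42,0],[0,-0.03,0]], "twist": [-1,-1,-1,-1,0]}}

```text
time: 14.1
tool_pos: [608.0, 91.1, 83.7]
tcp_rot: [-3.142, -0.0, 1.001]
contact_force: [0.5, -0.3, 0.1]
grip_width: 28.1
finger_force: 0.0
```

Call:
{"op": "arm_command", "data": {"gripper": [28,28,26,26,26], "dp": [[0,0,0],[0,0,0],[0,0,0],[0,0,0],[0,0,0]], "twist": [0,0,0,0,0]}}

```text
time: 14.72
tool_pos: [608.3, 90.6, 83.4]
tcp_rot: [-3.142, -0.0, 1.001]
contact_force: [-0.1, 0.2, -0.0]
grip_width: 26.1
finger_force: 0.0
```

Run:
```python
from h import *
o=get_obs();im=capture("top")[:,:,::-1].copy();s=capture("scene")[:,:,::-1]
w=capture("wrist")[:,:,::-1]
v=np.hstack([cv2.resize(im[110:290,215:395],(400,400)),cv2.resize(w,(400,400))]);cv2.imwrite("pics/w5.png",v);print(o["tool_pos"],o["tcp_rot"])
```

```text
[608.34986765  90.6352754   83.41881319] [-3.14154800e+00 -6.67405532e-05  1.00102521e+00]
```

View pics/w5.png

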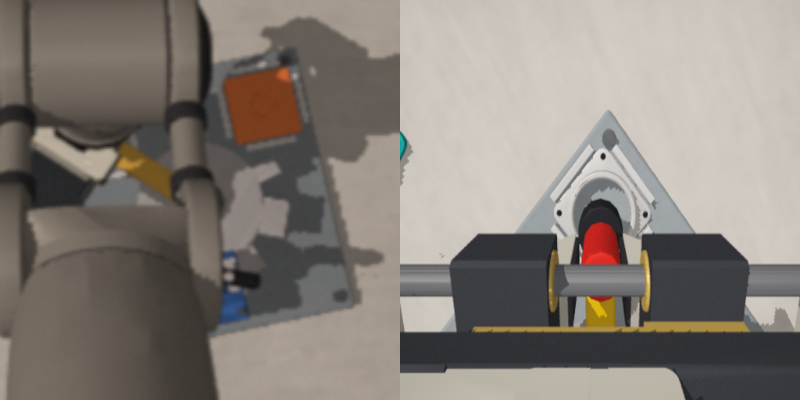

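The red handle is over the ring in the wrist half (600,225), centred in the nest; the tee is still crossed and raised in the top half (243,275). I open, rise, and go back to the tee at (477.5,-21.5).

Call:
{"op": "arm_command", "data": {"gripper": [50,50,50,50,50], "dp": [[0,0,0],[0,0,0],[0,0,0],[0,0,-0.6],[0,0,-0.8]], "twist": [0,0,0,0,0]}}

```text
time: 15.5
tool_pos: [608.3, 90.7, 119.4]
tcp_rot: [-3.141, 0.0, 1.001]
contact_force: [-0.4, 0.3, 0.3]
grip_width: 50.1
finger_force: 0.0
```

Call:
{"op": "arm_command", "data": {"gripper": [50,50,50,50,50], "dp": [[0,0,-0.8],[0,0,-0.8],[0,0,-0.8],[0,0,0],[0,0,0]], "twist": [0,0,0,0,0]}}

```text
time: 16.12
tool_pos: [608.0, 90.6, 178.2]
tcp_rot: [-3.141, 0.0, 1.001]
contact_force: [0.5, 0.3, -0.3]
grip_width: 50.5
finger_force: 0.0
```

```bash
python3 - <<'E' | sed 's/np.float64(\([^)]*\))/\1/g'
from h import *
o=get_obs();print(o["tool_pos"],o["tcp_rot"]);rows(o["tool_pos"],o["tcp_rot"][2],[477.5,-21.5,178],1.394,10)
E
```

```text
[608.010013    90.64826371 178.19998779] [-3.14116929e+00  1.92020988e-04  1.00120091e+00]
[[-0.66, -0.2, 0.0], [-0.65, -0.22, 0.0], [-0.64, -0.25, 0.0], [-0.63, -0.27, 0.0], [-0.62, -0.3, 0.0]] [-0.45, -0.45, -0.45, -0.45, -0.45]
[[-0.61, -0.32, 0.0], [-0.59, -0.35, 0.0], [-0.58, -0.37, 0.0], [-0.57, -0.39, 0.0], [-0.55, -0.41, 0.0]] [-0.45, -0.45, -0.45, -0.45, -0.45]
```

Call:
{"op": "arm_command", "data": {"gripper": [50,50,50,50,50], "dp": [[-0.66,-0.2,0],[-0.65,-0.22,0],[-0.64,-0.25,0],[-0.63,-0.27,0],[-0.62,-0.3,0]], "twist": [-0.45,-0.45,-0.45,-0.45,-0.45]}}

```text
time: 16.75
tool_pos: [542.1, 34.4, 177.4]
tcp_rot: [-3.14, 0.001, 1.199]
contact_force: [-0.3, -0.1, -0.5]
grip_width: 49.7
finger_force: 0.0
```

Call:
{"op": "arm_command", "data": {"gripper": [50,50,50,50,50], "dp": [[-0.61,-0.32,0],[-0.59,-0.35,0],[-0.58,-0.37,0],[-0.57,-0.39,0],[-0.55,-0.41,0]], "twist": [-0.45,-0.45,-0.45,-0.45,-0.45]}}

```text
time: 17.38
tool_pos: [477.0, -21.7, 177.6]
tcp_rot: [-3.14, -0.0, 1.395]
contact_force: [-0.4, 0.3, 0.2]
grip_width: 49.7
finger_force: 0.0
```

Call:
{"op": "arm_command", "data": {"gripper": [50,50,50,50,50], "dp": [[0,0,0],[0,0,0.6],[0,0,0.6],[0,0,0.6],[0,0,0.6]], "twist": [0,0,0,0,0]}}

```text
time: 18.0
tool_pos: [478.3, -20.9, 117.5]
tcp_rot: [-3.141, -0.0, 1.393]
contact_force: [-0.2, -0.5, -0.1]
grip_width: 50.0
finger_force: 0.0
```

Call:
{"op": "arm_command", "data": {"gripper": [8,8,8,8,8], "dp": [[0,0,0.04],[0,0,0],[0,0,0],[0,0,0],[0,0,-0.1]], "twist": [0,0,0,0,0]}}

```text
time: 18.62
tool_pos: [477.2, -21.3, 119.5]
tcp_rot: [-3.14, -0.0, 1.394]
contact_force: [-0.6, -0.1, -6.7]
grip_width: 13.9
finger_force: 30.0
```

Call:
{"op": "arm_command", "data": {"gripper": [8,8,8,8,8], "dp": [[0,0,0],[0,0,0],[0,0,0],[0,0,0],[0,0,0]], "twist": [1,1,1,1,1]}}

```text
time: 19.25
tool_pos: [477.9, -21.6, 119.6]
tcp_rot: [-3.141, 0.0, 0.955]
contact_force: [0.4, -0.4, -8.1]
grip_width: 13.4
finger_force: 30.0
```

Call:
{"op": "arm_command", "data": {"gripper": [8,8,8,8,8], "dp": [[0,0,0],[0,0,0],[0,0,0],[0,0,0],[0,0,0]], "twist": [1,1,1,1,1]}}

```text
time: 19.88
tool_pos: [478.4, -22.1, 119.8]
tcp_rot: [3.14, -0.0, 0.518]
contact_force: [1.5, -2.9, -6.8]
grip_width: 13.9
finger_force: 30.0
```

Call:
{"op": "arm_command", "data": {"gripper": [8,8,8,8,8], "dp": [[0,0,0],[0,0,0],[0,0,0],[0,0,0],[0,0,0]], "twist": [1,1,1,0.5,0]}}

```text
time: 20.5
tool_pos: [478.6, -22.6, 119.8]
tcp_rot: [3.14, -0.001, 0.215]
contact_force: [2.3, -4.9, -7.4]
grip_width: 13.4
finger_force: 30.0
```

Call:
{"op": "arm_command", "data": {"gripper": [8,8,8,8,8], "dp": [[0,0,0.2],[0,0,0.2],[0,0,0.2],[0,0,0],[0,0,0]], "twist": [0,0,0,0,0]}}

```text
time: 21.12
tool_pos: [478.8, -22.5, 105.6]
tcp_rot: [3.139, -0.002, 0.216]
contact_force: [-0.3, -6.1, 0.8]
grip_width: 13.6
finger_force: 30.0
```

Call:
{"op": "arm_command", "data": {"gripper": [8,8,50,50,50], "dp": [[0,0,0.06],[0,0,0],[0,0,0],[0,0,0],[0,0,0]], "twist": [0,0,0,0,0]}}

```text
time: 21.75
tool_pos: [477.9, -21.2, 103.3]
tcp_rot: [-3.141, 0.0, 0.216]
contact_force: [0.3, 0.2, -0.6]
grip_width: 38.8
finger_force: 0.0
```

Call:
{"op": "arm_command", "data": {"gripper": [50,50,50,50,50], "dp": [[0,0,0],[0,0,-0.8],[0,0,-0.8],[0,0,-0.8],[0,0,-0.8]], "twist": [0,0,0,0,0]}}

```text
time: 22.38
tool_pos: [477.9, -21.3, 184.0]
tcp_rot: [-3.141, 0.0, 0.216]
contact_force: [0.6, 0.0, 0.6]
grip_width: 50.0
finger_force: 0.0
```

Run:
```python
from h import *
w=capture("wrist")[:,:,::-1];s=capture("scene")[:,:,::-1]
v=np.hstack([w[:,100:420],cv2.resize(s[160:310,180:360],(460,384))]);cv2.imwrite("pics/w6.png",v);print(get_obs()["tool_pos"])
```

```text
[479.12781903 -21.57797188 185.1649599 ]
```

View pics/w6.png

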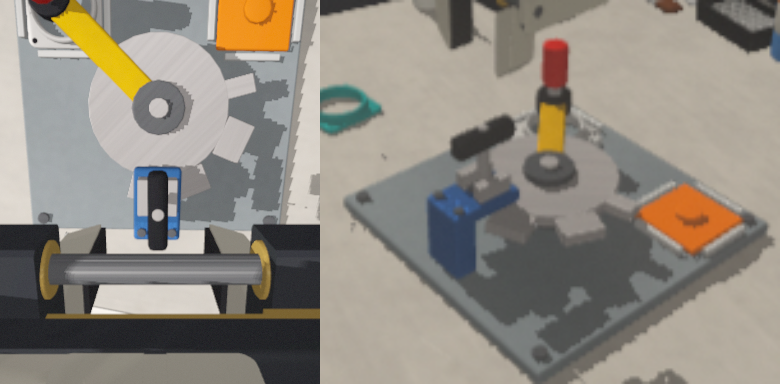

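The tee is turned back in line at (157,210) and the arm is over the ring. I compare the tee's height in the scene view with the locked start picture.

Run:
```python
from h import *
c=cam("scene");print("18mm-scale:",proj(c,(477.5,-21.5,119)),proj(c,(477.5,-21.5,128)))
a=cv2.imread("pics/scene0.png");b=capture("scene")[:,:,::-1].copy()
for im in(a,b):
    print(blobs(im[195:235,222:268].copy(),(0,0,0),(180,255,50),40))
```

```text
18mm-scale: [243.9407319  211.95244255] [243.90645283 208.10006436]
[]
[]
```

Run:
```python
from h import *
a=cv2.imread("pics/scene0.png");b=capture("scene")[:,:,::-1].copy()
r=lambda im:cv2.cvtColor(im,cv2.COLOR_BGR2GRAY).astype(np.float32)
t=r(a)[204:224,228:258].copy()
m=cv2.matchTemplate(r(b)[190:238,214:272],t,cv2.TM_CCOEFF_NORMED);_,v,_,l=cv2.minMaxLoc(m);print(v,"shift",l[0]-14,l[1]-14)
for k in(8,10,12,13,14,15,16):print(k,m[k,14].round(3))
```

```text
0.995220422744751 shift 0 0
8 0.289
10 0.54
12 0.803
13 0.933
14 0.995
15 0.922
16 0.774
```

The tee is back at its locked height (zero shift, correlation 0.995; 1 px is about 2.3 mm).

```bash
python3 -c "
from plant import *
print(close_job())"
```

```text
the job is handed in; nothing more can be done
None
```

I swung the arm over the grey ring's nest and turned the plunger back; the camera shows it at its locked height and the ring in its nest. I handed the job in after about 22 s of robot time; no verdict came back.

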